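# Refit the filter slide and the bayonet lamp of a microscope light box

### The arm

A 6-joint arm with a two-finger parallel gripper is mounted at the origin on the work surface. World frame = base frame: x ahead of the robot, y to its left, z up, the work surface at z = 0. Lengths are in m, angles in rad, forces in N, time in s.
With the tool pointing down it reaches from about 0.35 to 0.775 m from the base axis. Payload 7.3 kg.
Tool frame: the origin (TCP) lies at the centre of the arm's flange, where the gripper is bolted on; the fingertips stand 178 mm ahead of it and the grasp point (between the pads) lies 159 mm ahead of it; z points along the fingers, y is the line along which they close (so a half turn about z gives the same grasp; the last joint's range is limited). The gripper opens to 92 mm and grips with 3 to 60 N. Pads are 19 mm wide; open, the fingers measure 130 mm over their backs; the gripper's body (75 mm by 190 mm) begins 47 mm behind the grasp point.
Start: joints at [0.988, 0.342, 1.524, -0, 1.275, -0.146], TCP at [0.222, 0.476, 0.405] pointing down, gripper open.
Joint ranges: [-2.53, 2.53], [-0.77, 2.02], [0.04, 2.7], [-1, 4.14], [0.28, 2.66], [-3.11, 3.11]. Speed limits (rad/s): [2.57, 2.57, 3.14, 3.14, 3.14, 3.14].

### API

Orientations are given as [roll, pitch, yaw] about the fixed x, y, z axes, in that order (R = Rz(yaw) Ry(pitch) Rx(roll)).
In Python, from cell import robot, eyes, probe_bus, job gives the robot as it stands (robot), with the cameras (eyes), the readings (probe_bus) and the job (job).
- The arm moves only by the shell command python3 drive.py 'ROWS' [OPENING] [FORCE]. ROWS is a JSON list of rows, 1 to 8 of them, each of 6 numbers: dx, dy, dz in m, then a rotation vector rx, ry, rz in rad; each row shifts and turns the commanded pose from where the row before left it, along the tool's axes as they then stand; what a row does not reach is not made up. A row lasts 1/12 s, in which the tool goes at most 0.0417 m and 0.125 rad, less where a joint would pass 70% of its speed; a pose out of reach is approached as far as the arm can. OPENING is the finger opening in m, set as the command begins (- or left out keeps the last). The fingers move at their own pace and stop on an object; FORCE is the grip in N (left out, the last holds). Time passes only in rows, so rows that do not move let the fingers close. It prints the time, the measured TCP pose, the force, the opening and the grip force at its end.
- probe_bus.observe(): the state, without advancing time (a new reading comes with each control period).
- eyes.read_camera(name): name is "scene" or "top" or "wrist"; returns a dict with "image" (400x640x3 uint8, red, green, blue), "fx", "fy", "cx", "cy" (pixels), "pose" (4x4, takes a point from camera to world coordinates). Camera axes: x right, y down, z forward; pixel columns grow to the right and rows downward; lengths in m; the calibration is good to about 2 mm. A picture is of the moment at which its call begins. There is no depth.
- job.hand_in(): hands the job in; it is judged then, once.
The state is a dict: "time": time; "qpos": joint angles; "qvel": joint speeds; "joint_efforts": joint torques, N m; "tool_pos": TCP position; "tool_rot": TCP orientation; "contact_force": force on the tool from outside, world axes, zero at the start; "torque": the same for the moment, N m; "opening": finger opening in m; "grip_force": force on a finger pad.
Only numpy, scipy, OpenCV 4.12 (cv2) and the standard library are available. Lean on these libraries where they do the work, as an engineer would, in place of code of your own. Each camera call takes 0.05 s, during which the arm holds its last target. There are 200 camera calls.

### The job

Slide the orange filter from its grey stand all the way down into the slot on top of the white light box and let go of it. Then put the orange-handled lamp module into the round bayonet socket beside the slot, push it down against the spring, twist it a quarter turn clockwise (seen from above) as far as it goes, and finish while still gripping it there, pressed fully down: do not let go. Leave the other things on the bench where they are.

Things in the scene. Friction and masses are not known exactly. Their poses are not given: they have to be found in the camera images.
- lightbox: White light box, fixed to the bench, 140 (x) x 240 (y) x 100 high. Origin: centre of its underside. Its place and its yaw (up to 0.25 rad) vary. On its top: the dark round bayonet collar at its own y = -60 and the black-rimmed filter slot at its own y = +60, both at its x = 0.
- socket (a point): Centre of the mouth of the bayonet socket, in the collar's top face, 110 above the bench; axes as the light box's. Bore 37 in diameter with two key slots, one on either side, along the box's x, 11 wide, reaching 25 from the axis, through a 6 thick plate; below the plate the lugs may turn. Inside, 10 below the mouth, is a sprung brass seat.
- slot (a point): Centre of the mouth of the filter slot, 102 above the bench; axes as the light box's. Mouth 60 along the box's x by 9 along its y, straight down, floor 57 below the mouth.
- lamp: Loose lamp, 0.15 kg, upright on the blue mat. Origin: centre of underside, z up. Barrel 32 in diameter; lugs along +x and -x, 7 wide, out to 22 from the axis, 6 to 12 above the underside; groove 9 wide, 6 deep along x in the underside; disc 48 in diameter at 28 to 32; orange grip bar 46 along x, 20 along y, 32 to 66 above the underside. Same after a half turn; enters with x along the box's x.
- plunger (a joint): How far the seat in the socket is pressed down (m): 0 at rest, 0.014 at the bottom stop. The lamp's underside meets it 10 mm below the mouth; the lugs clear the plate and can turn from 0.008 (18 mm below); at the stop the underside is 24 mm below. Spring: 3 N at rest, 600 N/m, 11.4 N at the stop.
- rotor (a joint): Turn of the seat clockwise from above (rad): 0 at rest, stop at 1.5, no turn the other way. Its raised blade (24 along the key slots, 6 wide, 5 high) enters the lamp's groove and is turned by it with up to 0.13 rad of play each way, against a weak spring (0.015 N m at rest, 0.06 at the stop). If let go, the lamp rises to the plate and may turn back.
- filter: Orange filter slide, loose, 60 g, upright in the grey stand. Origin: centre of its lower edge; z up. Aluminium frame 56 along x, 6 thick along y, 60 high, orange window (the lowest 7 are only 50 x 3); on top an orange tab, 30 along x, 10 along y, from 60 to 86 above the lower edge: grip the tab. Either way round fits the slot.
- stand: Grey plastic stand, fixed, 80 x 60, jaws 35 high, holding the filter upright with its lower edge 8 above the bench in a slot along the stand's x, 60 x 9. Origin: centre of the underside.
- mat: Blue mat, fixed, 90 x 90 x 3, on which the lamp stands. Origin: centre of the underside. Stand and mat may swap sides.
- beaker: Empty glass beaker, 68 in diameter, 85 high; leave alone. Origin: underside.
- dish: Glass dish, 86 in diameter, 16 high, between robot and light box; leave alone. Origin: underside.
- jar: Amber jar, 56 in diameter, 75 high; leave alone. Origin: underside.
- grey_filter: Grey filter slide lying flat, 6 thick; leave alone. Origin: underside.
- old_lamp: Worn-out lamp module with a grey grip bar, 66 high, off to the side; leave alone. Origin: underside.
- brush: Brush, 150 long, lying; leave alone. Origin: underside.

How it is judged:
By the outcome, as a careful person would: the job done as asked, in the order asked, and still so for the second after the job is handed in, while the arm keeps its last pose, push and grip.
It also fails if it takes over 72 s, if anything falls off the work surface, if the arm or the gripper's body presses on something with over 40 N, if the wrist force passes 120 N, or if a joint passes its speed limit or range.

## Working session

There is one attempt and no reset: what is moved stays moved. The work goes in short steps, Python scripts to look and compute and a shell command to move; the robot and the scene stay as the last step left them, time stands still between calls to the robot, and variables do not carry over. Pictures are saved under pics/ and viewed, at most 10 in all, crops included, and the job is handed in when it is done.

```bash
ls; mkdir -p pics
python3 - <<'E'
from cell import robot, eyes, probe_bus, job
import cv2,numpy as np
s=probe_bus.observe(); print(s['time'],s['tool_pos'],s['tool_rot'],s['opening'])
for n in ['top','scene']:
    c=eyes.read_camera(n); cv2.imwrite(f'pics/{n}0.png',c['image'][...,::-1])
    np.savez(f'pics/{n}0.npz',**c)
    print(n,c['fx'],c['cx'],c['cy'],np.round(c['pose'],4).tolist())
E
```

```text
cell.py
drive.py
pics
0.0 [0.22199835 0.47559902 0.40404921] [-3.14006078e+00 -2.01512880e-04  2.70482414e+00] 0.09178123243409173
top 367.8666618293867 318.54698891941115 198.64075647981514 [[0.0104, -0.9995, 0.0282, 0.473], [-0.9999, -0.0102, 0.008, 0.0034], [-0.0077, -0.0283, -0.9996, 1.0128], [0.0, 0.0, 0.0, 1.0]]
scene 518.0200693304993 318.3430042431148 204.51461095881385 [[-0.6693, 0.4161, -0.6156, 1.3415], [0.7426, 0.3476, -0.5724, 0.7838], [-0.0242, -0.8403, -0.5416, 0.8149], [0.0, 0.0, 0.0, 1.0]]
```

View pics/top0.png

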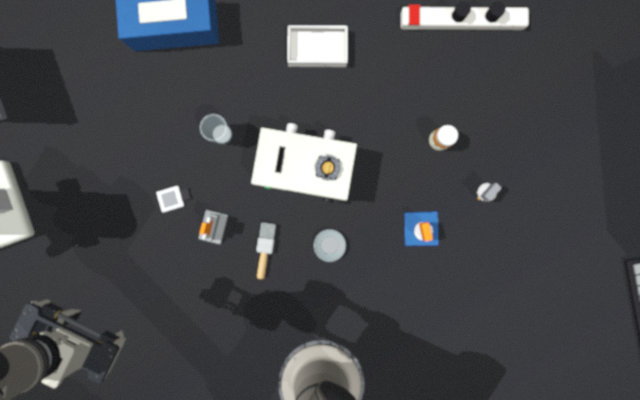

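View pics/scene0.png

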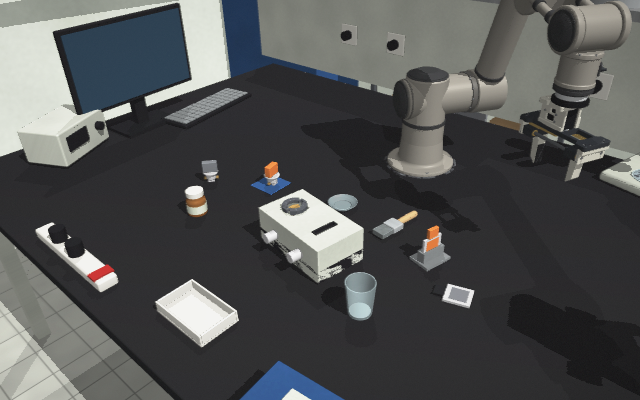

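The top view shows the box near pixel (305,163), its slot at (280,159), the collar at (328,168), the stand with the filter at (210,227) and the lamp on its mat at (424,231). The scene view agrees with this. I'll measure these roughly first.

```bash
cat > h.py <<'E'
import numpy as np,cv2
from scipy.spatial.transform import Rotation as Ro
def ray(c,uv,z):
    uv=np.atleast_2d(np.float64(uv)); P=c['pose']
    d=np.c_[(uv[:,0]-c['cx'])/c['fx'],(uv[:,1]-c['cy'])/c['fy'],np.ones(len(uv))]@P[:3,:3].T
    o=P[:3,3]; return o+d*((z-o[2])/d[:,2])[:,None]
def blobs(mask,amin=15):
    cs,_=cv2.findContours(mask.astype(np.uint8),cv2.RETR_EXTERNAL,cv2.CHAIN_APPROX_NONE)
    return sorted([c for c in cs if cv2.contourArea(c)>=amin],key=cv2.contourArea,reverse=True)
def rect(c,cnt,z):
    """world min-area rect of contour at height z: centre, long side, short side, yaw of long side"""
    w=ray(c,cnt[:,0,:],z)[:,:2]
    (cx,cy),_,_=r=cv2.minAreaRect((w*1000).astype(np.float32)); b=cv2.boxPoints(r)
    e=[b[1]-b[0],b[2]-b[1]]; e.sort(key=np.linalg.norm)
    return np.round([cx,cy,np.linalg.norm(e[1]),np.linalg.norm(e[0])],1),round(float((np.arctan2(e[1][1],e[1][0])+np.pi/2)%np.pi-np.pi/2),3)
def hsv(c): return cv2.cvtColor(c['image'],cv2.COLOR_RGB2HSV)
def orange(c):
    h=hsv(c); return (h[...,0]>5)&(h[...,0]<18)&(h[...,1]>190)&(h[...,2]>150)
def go(s,p,yaw):
    """tool-axis shift and turn to reach TCP p pointing down with tool yaw"""
    R=Ro.from_euler('xyz',s['tool_rot']); T=Ro.from_euler('xyz',[np.pi,0,yaw])
    return np.round(R.inv().apply(np.array(p)-s['tool_pos']),4),np.round((R.inv()*T).as_rotvec(),4)
E
python3 - <<'E'
from h import *
c=dict(np.load('pics/top0.npz'))
for n,z in (('lamp66',.069),('filter',.094)):
    pass
for b in blobs(orange(c),8):
    print('orange px',b[:,0].mean(0),rect(c,b,.069),rect(c,b,.094))
h=hsv(c); w=(h[...,2]>190)&(h[...,1]<40)
for b in blobs(w,1500)[:4]: print('white',b[:,0].mean(0),rect(c,b,.1))
roi=np.zeros(w.shape,bool); roi[140:180,268:290]=1
for b in blobs((h[...,2]<70)&roi): print('slot',b[:,0].mean(0),rect(c,b,.102))
roi[:]=0; roi[145:190,305:350]=1
for b in blobs((h[...,2]<130)&roi): print('collar',b[:,0].mean(0),rect(c,b,.11))
E
```

```text
orange px [206.875      227.70833333] (array([422.2, 296.9,  21.6,  13.1]), -0.179) (array([423.5, 289.1,  21. ,  12.8]), -0.179)
white [304.03703704 160.5154321 ] (array([597. ,  47.6, 242.4, 165.2]), 1.411)
white [317.30481283  43.90374332] (array([887.5,  17.6, 148.5,  91.6]), -1.564)
slot [279.76595745 159.23404255] (array([596.2, 107.9,  56.2,   8.1]), -0.161)
collar [327.08474576 168.45762712] (array([575.4,  -9.3,  51.8,  34.5]), 0.009)
```

Run:
```python
from h import *
from cell import robot, eyes, probe_bus, job
s=probe_bus.observe(); print(go(s,[.423,.289,.38],2.96))
```

```text
(array([-0.2611, -0.084 ,  0.0242]), array([-0.0013, -0.0004, -0.2552]))
```

```bash
python3 drive.py '[[-0.033,-0.0105,0.003,0,0,-0.032],[-0.033,-0.0105,0.003,0,0,-0.032],[-0.033,-0.0105,0.003,0,0,-0.032],[-0.033,-0.0105,0.003,0,0,-0.032],[-0.033,-0.0105,0.003,0,0,-0.032],[-0.033,-0.0105,0.003,0,0,-0.032],[-0.033,-0.0105,0.003,0,0,-0.032],[-0.033,-0.0105,0.003,0,0,-0.032]]'
python3 drive.py '[[0,0,0,0,0,0],[0,0,0,0,0,0],[0,0,0,0,0,0]]'
python3 - <<'E'
from h import *
from cell import robot, eyes, probe_bus, job
s=probe_bus.observe(); print(go(s,[.423,.289,.38],2.96))
c=eyes.read_camera('wrist'); cv2.imwrite('pics/w1.png',c['image'][...,::-1]); np.savez('pics/w1.npz',**c)
print(c['fx'],np.round(c['pose'],3).tolist())
for b in blobs(orange(c),100): print('orange px',b[:,0].mean(0),rect(c,b,.094))
E
```

```text
time: 0.77
tool_pos: [0.446, 0.311, 0.3803]
tool_rot: [-3.141, -0.001, 2.962]
contact_force: [1.0, 0.4, -0.2]
opening: 0.0916
grip_force: 0.0
time: 1.02
tool_pos: [0.4446, 0.3123, 0.3803]
tool_rot: [-3.141, -0.001, 2.96]
contact_force: [0.2, -0.3, -0.1]
opening: 0.0918
grip_force: 0.0
(array([ 0.017 , -0.0268,  0.0003]), array([-0.0004, -0.0013, -0.0001]))
299.65935482385123 [[0.181, 0.943, 0.278, 0.367], [0.984, -0.173, -0.051, 0.327], [0.0, 0.283, -0.959, 0.36], [0.0, 0.0, 0.0, 1.0]]
```

View pics/w1.png

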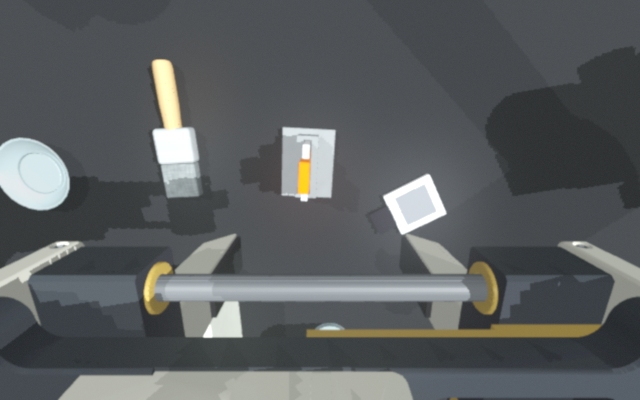

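The wrist view shows the stand at (308,163) and the orange tab at about (304,178). I'll loosen the mask and measure the tab.

Run:
```python
from h import *
c=dict(np.load('pics/w1.npz')); h=hsv(c); print(h[178,304],h[165,304],h[190,304], h[165,290],h[148,306])
m=(h[...,0]>5)&(h[...,0]<25)&(h[...,1]>150)&(h[...,2]>150); m[230:]=0; m[:, :240]=0
for b in blobs(m,60): print(cv2.minAreaRect(b),cv2.boundingRect(b),rect(c,b,.094))
g=(h[...,2]>110)&(h[...,1]<60); g[:110]=0; g[215:]=0; g[:,:265]=0; g[:,350:]=0
for b in blobs(g|m,300): print('stand',cv2.boundingRect(b),rect(c,b,.035))
big=cv2.resize(c['image'][115:215,260:360],None,fx=5,fy=5,interpolation=0); cv2.imwrite('pics/w1c.png',big[...,::-1])
```

```text
[ 24 221 255] [ 24 217 255] [ 24 228 255] [ 97  13 181] [  0   0 255]
((303.5867919921875, 176.0037841796875), (10.294622421264648, 32.44760513305664), 2.4895527362823486) (298, 160, 12, 33) (array([418.3, 302. ,  30. ,   9.3]), -0.24)
stand (281, 126, 55, 76) (array([418.7, 302.9,  81.7,  57.4]), -0.236)
```

View pics/w1c.png

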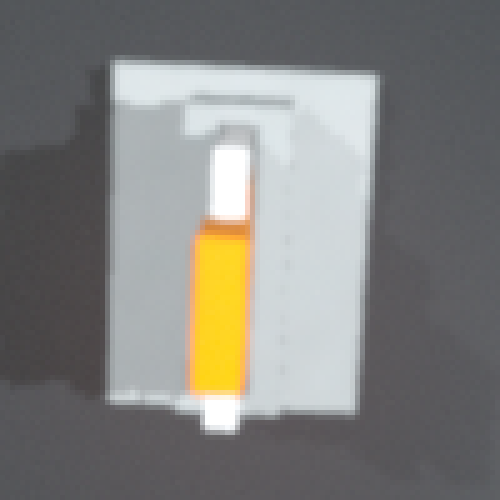

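The crop shows the tab's bright top face, and its rectangle (30 x 9.3 mm, yaw -0.24) agrees with the stand (centre 419,303, 82 x 57 mm). I'll grasp at (0.418, 0.302) with tool yaw 2.90.

Run:
```python
from h import *
from cell import robot, eyes, probe_bus, job
s=probe_bus.observe(); print(go(s,[.418,.302,.247],2.904))
```

```text
(array([ 0.0237, -0.0152,  0.1336]), array([-0.0002, -0.0009,  0.057 ]))
```

```bash
python3 drive.py '[[0.0237,-0.0152,0,0,0,0.057],[0,0,0.033,0,0,0],[0,0,0.033,0,0,0],[0,0,0.034,0,0,0],[0,0,0.0336,0,0,0],[0,0,0,0,0,0],[0,0,0,0,0,0]]'
python3 drive.py '[[0,0,0,0,0,0],[0,0,0,0,0,0],[0,0,0,0,0,0],[0,0,0,0,0,0],[0,0,0,0,0,0],[0,0,0,0,0,0],[0,0,0,0,0,0],[0,0,0,0,0,0]]' 0.0 15
python3 - <<'E'
from cell import robot, eyes, probe_bus, job
s=probe_bus.observe(); print(s['tool_pos'],s['tool_rot'],s['torque'],s['opening'])
E
```

```text
time: 1.65
tool_pos: [0.4178, 0.3022, 0.2467]
tool_rot: [-3.139, -0.003, 2.905]
contact_force: [0.8, 0.8, 0.7]
opening: 0.0916
grip_force: 0.0
time: 2.32
tool_pos: [0.4188, 0.3016, 0.2472]
tool_rot: [3.141, 0.0, 2.904]
contact_force: [-0.9, -0.7, -0.1]
opening: 0.0434
grip_force: 0.0
[0.41884727 0.30157658 0.24724024] [3.14145043e+00 1.05600432e-04 2.90365092e+00] [0.03567029 0.06655769 0.02324284] 0.04335386064167414
```

```bash
Z='[0,0,0,0,0,0]'; python3 drive.py '[[0,0,0,0,0,0],[0,0,0,0,0,0],[0,0,0,0,0,0],[0,0,0,0,0,0],[0,0,0,0,0,0],[0,0,0,0,0,0],[0,0,0,0,0,0],[0,0,0,0,0,0]]'
python3 drive.py '[[0,0,-0.03,0,0,0],[0,0,-0.035,0,0,0],[0,0,-0.035,0,0,0],[0,0,-0.035,0,0,0],[0,0,0,0,0,0],[0,0,0,0,0,0]]'
python3 - <<'E'
from h import *
from cell import robot, eyes, probe_bus, job
s=probe_bus.observe(); print(go(s,[.55,.11,.385],2.98))
c=eyes.read_camera('wrist'); cv2.imwrite('pics/w2.png',c['image'][...,::-1]); np.savez('pics/w2.npz',**c)
E
```

```text
time: 2.98
tool_pos: [0.4188, 0.3016, 0.2471]
tool_rot: [3.142, -0.0, 2.904]
contact_force: [0.1, 0.4, -0.6]
opening: 0.0098
grip_force: 15.0
time: 3.48
tool_pos: [0.4189, 0.3017, 0.384]
tool_rot: [3.139, 0.004, 2.904]
contact_force: [0.2, 0.7, -1.8]
opening: 0.0097
grip_force: 15.0
(array([-0.1725, -0.1555, -0.0009]), array([ 0.0029,  0.0036, -0.076 ]))
```

Run:
```python
from h import *
from cell import robot, eyes, probe_bus, job
s=probe_bus.observe(); print(go(s,[.66,.06,.40],2.98))
```

```text
(array([-0.2915, -0.1779, -0.0178]), array([ 0.0004,  0.0004, -0.0761]))
```

```bash
python3 drive.py '[[-0.035,-0.021,-0.018,0,0,0],[-0.037,-0.0225,0,0,0,0],[-0.037,-0.0225,0,0,0,0],[-0.037,-0.0225,0,0,0,0],[-0.037,-0.0225,0,0,0,0],[-0.037,-0.0225,0,0,0,0],[-0.036,-0.0225,0,0,0,0],[-0.035,-0.022,0,0,0,-0.076]]'
python3 drive.py '[[0,0,0,0,0,0],[0,0,0,0,0,0],[0,0,0,0,0,0]]'
python3 - <<'E'
from h import *
from cell import robot, eyes, probe_bus, job
c=eyes.read_camera('wrist'); cv2.imwrite('pics/w3.png',c['image'][...,::-1]); np.savez('pics/w3.npz',**c)
c=eyes.read_camera('top'); np.savez('pics/t3.npz',**c)
E
```

```text
time: 4.2
tool_pos: [0.6525, 0.0665, 0.3961]
tool_rot: [-3.141, -0.004, 2.979]
contact_force: [-0.1, 0.3, -0.4]
opening: 0.01
grip_force: 15.0
time: 4.45
tool_pos: [0.6513, 0.0683, 0.3965]
tool_rot: [-3.141, -0.004, 2.979]
contact_force: [0.2, 0.1, -1.7]
opening: 0.0095
grip_force: 15.0
```

View pics/w3.png

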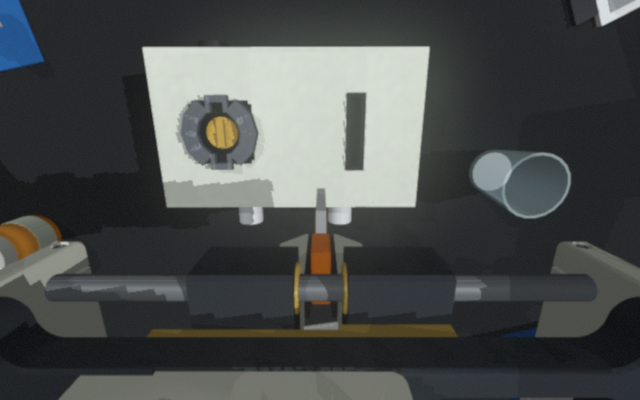

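The wrist view is clear: box top with corners near (143,47), (429,46), (416,207), (168,207), slot at (355,131), collar at (221,132) with the brass seat, and the filter hanging near (320,215).

```bash
cat >> h.py <<'E'
def box(c):
    h=hsv(c); S=h[...,1];V=h[...,2]
    w=((V>140)&(S<60)).astype(np.uint8); w[208:]=0
    b=blobs(w,5000)[0]; R=rect(c,b,.1); print('box',R)
    ins=cv2.drawContours(np.zeros_like(w),[cv2.convexHull(b)],-1,1,-1); ins=cv2.erode(ins,np.ones((9,9)))
    for b in blobs((V<115)&(ins>0),300): print('dark',cv2.boundingRect(b),'z102',rect(c,b,.102),'z110',rect(c,b,.11))
    y=(h[...,0]>10)&(h[...,0]<30)&(S>100)&(ins>0)
    for b in blobs(y,100): print('brass z100',cv2.boundingRect(b),rect(c,b,.1))
E
python3 - <<'E'
from h import *
c=dict(np.load('pics/w3.npz')); box(c)
c2=dict(np.load('pics/w2.npz')); h=hsv(c); print(h[132,355],h[132,190],h[180,200],h[180,300])
E
```

```text
box (array([584.8,  50.4, 240.7, 140.8]), 1.412)
dark (182, 96, 76, 73) z102 (array([576.1, -10.5,  66.5,  63.1]), -1.55) z110 (array([576. ,  -7.8,  64.6,  61.3]), -1.55)
dark (345, 93, 20, 77) z102 (array([594.1, 109.2,  66.3,  15.9]), -0.167) z110 (array([593.5, 108.4,  64.4,  15.4]), -0.167)
brass z100 (206, 116, 32, 33) (array([574.7,  -9.1,  28.5,  27.9]), -0.241)
[51 22 80] [108  26 128] [ 51  12 211] [ 51  12 214]
```

The box (240.7 x 140.8 mm, yaw -0.160) checks out. The slot is at (594,109.3) and the socket at about (575.3,-8.7), which matches the box geometry. Next I'll move over the slot.

Run:
```python
from h import *
from cell import robot, eyes, probe_bus, job
s=probe_bus.observe(); print(go(s,[.594,.1093,.355],2.981))
```

```text
(array([0.0623, 0.0303, 0.0432]), array([ 0.0001, -0.0022, -0.0002]))
```

```bash
python3 drive.py '[[0.03,0.015,0.01,0,-0.002,0],[0.0323,0.0153,0.013,0,0,0],[0,0,0.02,0,0,0],[0,0,0,0,0,0],[0,0,0,0,0,0],[0,0,0,0,0,0]]'
python3 - <<'E'
from h import *
from cell import robot, eyes, probe_bus, job
s=probe_bus.observe(); print(s['contact_force'],s['torque'],go(s,[.594,.1093,.355],2.981))
E
```

```text
time: 5.05
tool_pos: [0.5954, 0.1085, 0.3572]
tool_rot: [3.141, 0.004, 2.98]
contact_force: [0.8, 0.4, -1.3]
opening: 0.0101
grip_force: 15.0
[ 0.76500431  0.43448064 -1.31182877] [0.01505342 0.00639371 0.03917668] (array([0.0015, 0.0005, 0.0022]), array([ 0.0004,  0.0043, -0.0007]))
```

```bash
python3 drive.py '[[0.001,0.0004,0,0,0.002,0],[0,0,0,0,0,0],[0,0,0.004,0,0,0],[0,0,0,0,0,0],[0,0,0,0,0,0]]'
python3 - <<'E'
from h import *
from cell import robot, eyes, probe_bus, job
s=probe_bus.observe(); print(s['contact_force'],s['torque'],go(s,[.594,.1093,.345],2.981))
c=eyes.read_camera('wrist'); cv2.imwrite('pics/w4.png',c['image'][...,::-1])
E
```

```text
time: 5.47
tool_pos: [0.5941, 0.1085, 0.3516]
tool_rot: [-3.142, -0.0, 2.979]
contact_force: [-0.2, 0.5, -0.6]
opening: 0.0097
grip_force: 15.0
[-0.22786347  0.5089704  -0.62126414] [-0.04021763 -0.00266656 -0.03317724] (array([0.0002, 0.0007, 0.0066]), array([-0.    , -0.0005, -0.0016]))
```

View pics/w4.png

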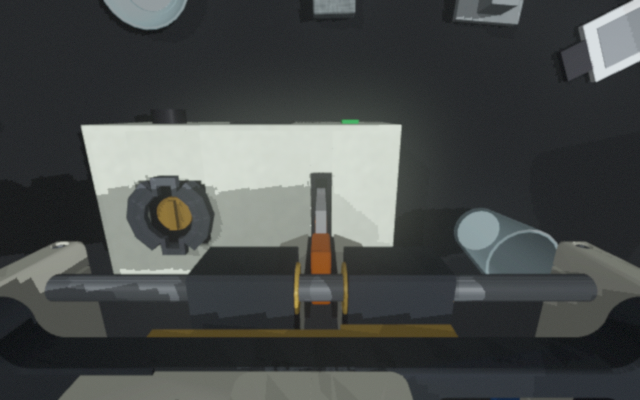

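The filter frame (column 320) hangs over the slot (columns 311–331), so it is centred. I'll trim the 0.7 mm error and descend while watching the force.

```bash
python3 drive.py '[[0,0.0005,0.004,0,0,0],[0,0,0.006,0,0,0],[0,0,0.006,0,0,0],[0,0,0,0,0,0]]'
python3 drive.py '[[0,0,0.006,0,0,0],[0,0,0.006,0,0,0],[0,0,0,0,0,0]]'
```

```text
time: 5.85
tool_pos: [0.5937, 0.1093, 0.334]
tool_rot: [-3.141, -0.003, 2.98]
contact_force: [-0.9, -0.1, -1.1]
opening: 0.01
grip_force: 15.0
time: 6.1
tool_pos: [0.5938, 0.1093, 0.3223]
tool_rot: [-3.141, -0.002, 2.98]
contact_force: [-0.4, 0.2, -1.1]
opening: 0.0099
grip_force: 15.0
```

It is past the shoulder with no contact force, so I'll continue to the floor.

```bash
python3 drive.py '[[0,0,0.01,0,0,0],[0,0,0.01,0,0,0],[0,0,0.008,0,0,0],[0,0,0.005,0,0,0],[0,0,0,0,0,0]]'
python3 drive.py '[[0,0,0.003,0,0,0],[0,0,0.002,0,0,0],[0,0,0.001,0,0,0],[0,0,0,0,0,0]]'
```

```text
time: 6.52
tool_pos: [0.5938, 0.1092, 0.2891]
tool_rot: [-3.141, -0.003, 2.98]
contact_force: [-0.1, 0.3, -0.9]
opening: 0.0097
grip_force: 15.0
time: 6.85
tool_pos: [0.5941, 0.1093, 0.2849]
tool_rot: [3.141, 0.0, 2.98]
contact_force: [0.2, -0.5, -0.9]
opening: 0.01
grip_force: 15.0
```

```bash
python3 drive.py '[[0,0,0.001,0,0,0],[0,0,0.001,0,0,0],[0,0,0,0,0,0],[0,0,0,0,0,0]]'
```

```text
time: 7.18
tool_pos: [0.5942, 0.1093, 0.2841]
tool_rot: [3.141, 0.002, 2.98]
contact_force: [-1.8, 0.9, 5.6]
opening: 0.0101
grip_force: 15.0
```

The filter is on the floor (5.6 N at the expected height). I'll release it and retreat.

```bash
python3 drive.py '[[0,0,-0.0005,0,0,0],[0,0,0,0,0,0],[0,0,0,0,0,0],[0,0,0,0,0,0],[0,0,0,0,0,0],[0,0,0,0,0,0],[0,0,0,0,0,0]]' 0.06
python3 drive.py '[[0,0,-0.02,0,0,0],[0,0,-0.03,0,0,0],[0,0,-0.035,0,0,0],[0,0,-0.035,0,0,0],[0,0,0,0,0,0]]'
python3 - <<'E'
from h import *
from cell import robot, eyes, probe_bus, job
c=eyes.read_camera('wrist'); np.savez('pics/w5.npz',**c); cv2.imwrite('pics/w5.png',c['image'][...,::-1])
t=eyes.read_camera('top'); np.savez('pics/t5.npz',**t)
h=hsv(c); m=(h[...,0]>3)&(h[...,0]<25)&(h[...,1]>150)&(h[...,2]>120); 
for b in blobs(m,60): print(cv2.boundingRect(b),rect(c,b,.131))
m=orange(t)
for b in blobs(m,5): print('top',b[:,0].mean(0),rect(t,b,.069),rect(t,b,.131))
h=hsv(t); m=(h[...,0]>100)&(h[...,0]<125)&(h[...,1]>120); m[:200]=0; m[270:]=0
for b in blobs(m,60): print('mat',b[:,0].mean(0),rect(t,b,.003))
E
```

```text
time: 7.77
tool_pos: [0.5941, 0.1093, 0.2833]
tool_rot: [3.142, -0.0, 2.98]
contact_force: [-0.6, -0.7, -0.4]
opening: 0.0519
grip_force: 0.0
time: 8.18
tool_pos: [0.5948, 0.1094, 0.4112]
tool_rot: [3.139, 0.013, 2.98]
contact_force: [0.3, 0.3, 0.3]
opening: 0.0599
grip_force: 0.0
(315, 185, 10, 31) (array([595.8, 109.7,  28.4,   8.3]), -0.163)
top [425.6 231.2] (array([ 419.4, -263. ,   38.3,   15.9]), 0.269) (array([ 422.9, -245.5,   35.8,   14.9]), 0.269)
mat [420.98461538 228.46923077] (array([ 424.1, -269.4,   93.3,   92.8]), -1.56)
```

The filter is seated in the slot (tab centre 596,110, yaw -0.163). Next I'll look at the lamp close up.

Run:
```python
from h import *
from cell import robot, eyes, probe_bus, job
s=probe_bus.observe(); print(s['qpos'],go(s,[.452,-.265,.37],2.98))
```

```text
[ 5.51034401e-02  4.87840352e-01  1.29410094e+00  5.92201012e-05
  1.35605240e+00 -1.35392225e+00] (array([ 0.0801, -0.3923,  0.0343]), array([ 0.0008,  0.0035, -0.0002]))
```

```bash
python3 drive.py '[[0.008,-0.0395,0,0,0,0],[0.008,-0.0395,0,0,0,0],[0.008,-0.0395,0,0,0,0],[0.008,-0.0395,0,0,0,0],[0.008,-0.0395,0,0,0,0],[0.008,-0.0395,0,0,0,0],[0.008,-0.0395,0.01,0,0,0],[0.008,-0.0395,0.01,0,0,0]]' 0.09
python3 drive.py '[[0.008,-0.0393,0.007,0,0,0],[0.008,-0.037,0.007,0,0,0],[0,0,0,0,0,0],[0,0,0,0,0,0],[0,0,0,0,0,0]]'
python3 - <<'E'
from h import *
from cell import robot, eyes, probe_bus, job
c=eyes.read_camera('wrist'); np.savez('pics/w6.npz',**c); cv2.imwrite('pics/w6.png',c['image'][...,::-1])
h=hsv(c); m=(h[...,0]>3)&(h[...,0]<28)&(h[...,1]>150)&(h[...,2]>120); m[235:]=0
for b in blobs(m,60): print(cv2.boundingRect(b),rect(c,b,.069))
E
```

```text
time: 8.95
tool_pos: [0.4787, -0.1937, 0.382]
tool_rot: [3.141, -0.001, 2.98]
contact_force: [1.7, -0.3, 0.0]
opening: 0.0902
grip_force: 0.0
time: 9.37
tool_pos: [0.4518, -0.2647, 0.3682]
tool_rot: [3.14, -0.002, 2.979]
contact_force: [-0.9, -0.4, -0.0]
opening: 0.0898
grip_force: 0.0
(296, 137, 33, 49) (array([ 415.8, -265.2,   44.4,   18.5]), 0.234)
```

View pics/w6.png

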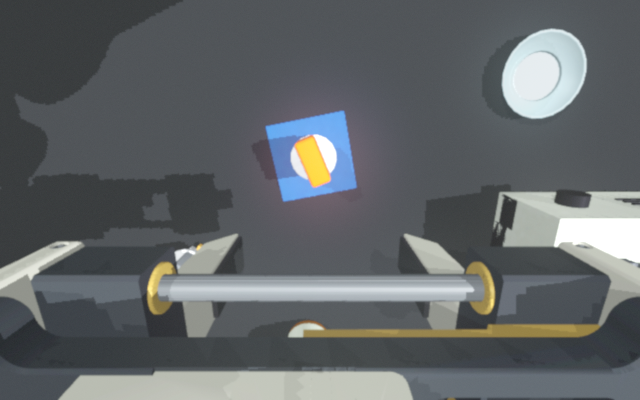

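The lamp stands on the mat with its grip bar at (313,162), i.e. (415.8,-265.2), yaw 0.234, 44 x 18.5 mm (true 46 x 20). I'll check it against the disc and grasp.

Run:
```python
from h import *
from cell import robot, eyes, probe_bus, job
c=dict(np.load('pics/w6.npz')); h=hsv(c)
w=((h[...,2]>170)&(h[...,1]<90))|((h[...,0]<28)&(h[...,1]>150)&(h[...,2]>120)); w[:105]=0;w[205:]=0;w[:,:260]=0;w[:,360:]=0
b=blobs(w,100)[0]; print('disc',cv2.boundingRect(b),rect(c,b,.035))
m=(h[...,0]>3)&(h[...,0]<28)&(h[...,1]>150)&(h[...,2]>200); m[235:]=0
for b in blobs(m,60): print(rect(c,b,.069), np.unique(h[...,0][m],return_counts=True))
s=probe_bus.observe(); print(go(s,[.416,-.265,.217],3.376))
```

```text
disc (290, 134, 47, 54) (array([ 419.2, -263.9,   54.8,   48.9]), 0.635)
(array([ 415.8, -265.2,   44.4,   18.5]), 0.234) (array([13, 14, 15, 16, 17, 18, 19, 20, 21, 22, 23, 24, 25], dtype=uint8), array([  1,   3,   3,   7,  14,  11,  19,  28,  27,  40,  74, 637,  56]))
(array([ 0.0353, -0.0069,  0.1517]), array([ 0.0015, -0.001 , -0.3956]))
```

```bash
python3 drive.py '[[0.0353,-0.0069,0,0,0,0],[0,0,0.02,0,0,-0.1],[0,0,0.02,0,0,-0.1],[0,0,0.02,0,0,-0.1],[0,0,0.02,0,0,-0.096],[0,0,0.02,0,0,0],[0,0,0,0,0,0],[0,0,0,0,0,0]]'
python3 - <<'E'
from h import *
from cell import robot, eyes, probe_bus, job
s=probe_bus.observe(); print(go(s,[.416,-.265,.217],3.376))
E
```

```text
time: 10.08
tool_pos: [0.4164, -0.2649, 0.269]
tool_rot: [3.14, -0.001, -2.906]
contact_force: [-0.0, 0.3, 0.8]
opening: 0.0898
grip_force: 0.0
(array([ 0.0004, -0.0001,  0.052 ]), array([ 0.0018, -0.0011,  0.0013]))
```

```bash
python3 drive.py '[[0,0,0.026,0,0,0],[0,0,0.026,0,0,0],[0,0,0,0,0,0],[0,0,0,0,0,0]]'
python3 drive.py '[[0,0,0,0,0,0],[0,0,0,0,0,0],[0,0,0,0,0,0],[0,0,0,0,0,0],[0,0,0,0,0,0],[0,0,0,0,0,0],[0,0,0,0,0,0],[0,0,0,0,0,0]]' 0.0 40
python3 drive.py '[[0,0,0,0,0,0],[0,0,0,0,0,0],[0,0,0,0,0,0],[0,0,0,0,0,0],[0,0,0,0,0,0],[0,0,0,0,0,0]]'
```

```text
time: 10.42
tool_pos: [0.4164, -0.2658, 0.218]
tool_rot: [3.141, -0.0, -2.907]
contact_force: [-0.2, -0.5, 1.3]
opening: 0.0901
grip_force: 0.0
time: 11.08
tool_pos: [0.4159, -0.2661, 0.2174]
tool_rot: [3.142, 0.0, -2.907]
contact_force: [1.0, 0.6, -0.2]
opening: 0.0414
grip_force: 0.0
time: 11.58
tool_pos: [0.416, -0.2661, 0.2173]
tool_rot: [3.141, 0.0, -2.907]
contact_force: [0.0, -0.9, -0.7]
opening: 0.0195
grip_force: 40.0
```

Lamp gripped (opening 19.5 mm, 40 N). I'll lift it and turn it to the socket yaw.

```bash
python3 drive.py '[[0,0,-0.025,0,0,0],[0,0,-0.03,0,0,0],[0,0,-0.03,0,0,0.1],[0,0,-0.03,0,0,0.1],[0,0,-0.03,0,0,0.1],[0,0,0,0,0,0.096],[0,0,0,0,0,0],[0,0,0,0,0,0]]'
python3 - <<'E'
from h import *
from cell import robot, eyes, probe_bus, job
s=probe_bus.observe(); print(go(s,[.5753,-.0087,.357],2.981), go(s,[.64,-.02,.375],2.981))
E
```

```text
time: 12.25
tool_pos: [0.4156, -0.2658, 0.3618]
tool_rot: [3.141, -0.001, 2.983]
contact_force: [-0.8, -0.2, -1.8]
opening: 0.0198
grip_force: 40.0
(array([-0.117 ,  0.2792,  0.0049]), array([ 0.0007, -0.001 ,  0.0017])) (array([-0.1826,  0.2782, -0.0131]), array([ 0.0007, -0.001 ,  0.0017]))
```

```bash
python3 drive.py '[[-0.0146,0.0349,0,0,0,0],[-0.0146,0.0349,0,0,0,0],[-0.0146,0.0349,0,0,0,0],[-0.0146,0.0349,0,0,0,0],[-0.0146,0.0349,0,0,0,0],[-0.0146,0.0349,0,0,0,0],[-0.0146,0.0349,0,0,0,0],[-0.0146,0.0349,0,0,0,0]]'
python3 drive.py '[[0,0,0,0,0,0],[0,0,0,0,0,0],[0,0,0,0,0,0]]'
python3 - <<'E'
from h import *
from cell import robot, eyes, probe_bus, job
s=probe_bus.observe(); print(s['contact_force'],go(s,[.5753,-.0087,.342],2.981))
c=eyes.read_camera('wrist'); np.savez('pics/w7.npz',**c); cv2.imwrite('pics/w7.png',c['image'][...,::-1])
E
```

```text
time: 12.92
tool_pos: [0.5766, -0.0075, 0.3604]
tool_rot: [-3.142, -0.004, 2.983]
contact_force: [0.4, -1.0, -1.6]
opening: 0.0195
grip_force: 40.0
time: 13.17
tool_pos: [0.5759, -0.0093, 0.3607]
tool_rot: [-3.141, -0.003, 2.982]
contact_force: [-0.5, 0.2, -1.4]
opening: 0.0198
grip_force: 40.0
[-0.48826669  0.24875345 -1.38829545] (array([0.0006, 0.0005, 0.0187]), array([-0.0004, -0.0035,  0.0014]))
```

View pics/w7.png

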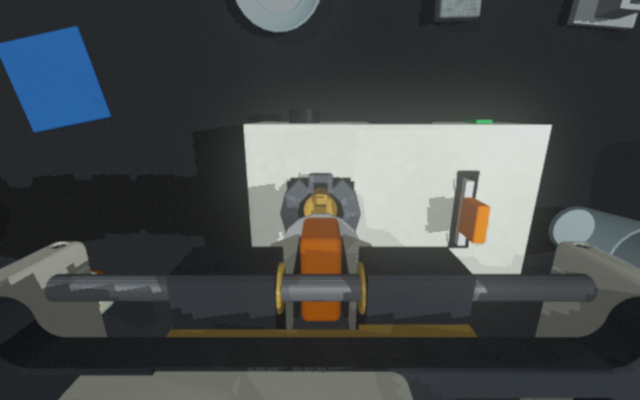

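The filter stands in its slot (468,210) and the lamp (column 320) is centred over the collar. I'll descend carefully.

```bash
python3 drive.py '[[0.0004,0.0004,0.01,0,-0.003,0.001],[0,0,0.009,0,0,0],[0,0,0.006,0,0,0],[0,0,0.006,0,0,0],[0,0,0,0,0,0],[0,0,0,0,0,0]]'
python3 - <<'E'
from cell import robot, eyes, probe_bus, job
s=probe_bus.observe(); print(s['tool_pos'],s['contact_force'],s['torque'])
E
```

```text
time: 13.72
tool_pos: [0.5759, -0.0093, 0.331]
tool_rot: [3.142, 0.002, 2.978]
contact_force: [-0.5, 0.2, -1.1]
opening: 0.0199
grip_force: 40.0
[ 0.57585388 -0.00928339  0.33100468] [-0.5169748   0.18857577 -1.14975814] [ 0.06728886 -0.00203541 -0.01832503]
```

```bash
python3 drive.py '[[0.0003,0.0003,0.003,0,0,0],[0,0,0.004,0,0,0],[0,0,0.003,0,0,0],[0,0,0,0,0,0],[0,0,0,0,0,0]]'
python3 drive.py '[[0,0,0.002,0,0,0],[0,0,0.002,0,0,0],[0,0,0.002,0,0,0],[0,0,0,0,0,0],[0,0,0,0,0,0]]'
```

```text
time: 14.13
tool_pos: [0.5757, -0.0085, 0.3211]
tool_rot: [3.141, 0.003, 2.979]
contact_force: [0.3, 0.3, -2.0]
opening: 0.02
grip_force: 40.0
time: 14.55
tool_pos: [0.5757, -0.0086, 0.3152]
tool_rot: [3.142, 0.003, 2.979]
contact_force: [-0.9, 0.6, -1.7]
opening: 0.0198
grip_force: 40.0
```

```bash
python3 drive.py '[[0,0,0.002,0,0,0],[0,0,0.002,0,0,0],[0,0,0.002,0,0,0],[0,0,0.002,0,0,0],[0,0,0,0,0,0],[0,0,0,0,0,0]]'
python3 drive.py '[[0,0,0.002,0,0,0],[0,0,0.002,0,0,0],[0,0,0.001,0,0,0],[0,0,0,0,0,0],[0,0,0,0,0,0]]'
```

```text
time: 15.05
tool_pos: [0.5759, -0.0086, 0.3077]
tool_rot: [3.142, 0.004, 2.979]
contact_force: [-1.1, 0.2, 3.6]
opening: 0.0196
grip_force: 40.0
time: 15.47
tool_pos: [0.5759, -0.0086, 0.3031]
tool_rot: [3.142, 0.004, 2.979]
contact_force: [-1.6, -0.4, 7.3]
opening: 0.02
grip_force: 40.0
```

```bash
python3 drive.py '[[0,0,0.002,0,0,0],[0,0,0.001,0,0,0],[0,0,0.001,0,0,0],[0,0,0,0,0,0],[0,0,0,0,0,0]]'
python3 drive.py '[[0,0,0.001,0,0,0],[0,0,0,0,0,0],[0,0,0,0,0,0]]'
```

```text
time: 15.88
tool_pos: [0.5758, -0.0086, 0.3001]
tool_rot: [3.142, 0.005, 2.979]
contact_force: [-4.2, 0.2, 13.6]
opening: 0.0198
grip_force: 40.0
time: 16.13
tool_pos: [0.5758, -0.0086, 0.3]
tool_rot: [-3.142, 0.005, 2.979]
contact_force: [-5.9, 0.3, 19.7]
opening: 0.0197
grip_force: 40.0
```

At the bottom stop (force rising at TCP 0.300). I'll ease off slightly and begin the clockwise turn (positive about tool z, which points down).

```bash
python3 drive.py '[[0,0,-0.0005,0,0,0],[0,0,0,0,0,0.08],[0,0,0,0,0,0.08],[0,0,0,0,0,0.08],[0,0,0,0,0,0.08],[0,0,0,0,0,0.08],[0,0,0,0,0,0]]'
python3 - <<'E'
from cell import robot, eyes, probe_bus, job
s=probe_bus.observe(); print(s['tool_pos'],s['tool_rot'],s['contact_force'],s['torque'],s['qpos'][5])
E
```

```text
time: 16.72
tool_pos: [0.576, -0.0086, 0.3001]
tool_rot: [3.139, 0.006, 2.575]
contact_force: [-3.2, 0.2, 15.2]
opening: 0.0194
grip_force: 40.0
[ 0.57600975 -0.00862006  0.30005969] [3.13930947 0.00557209 2.57481808] [-3.19167767  0.23972179 15.2145341 ] [ 0.03283139  0.82267153 -0.02583104] -1.1518649624806374
```

```bash
python3 drive.py '[[0,0,0,0,0,0.1],[0,0,0,0,0,0.1],[0,0,0,0,0,0.1],[0,0,0,0,0,0.1],[0,0,0,0,0,0.1],[0,0,0,0,0,0.1],[0,0,0,0,0,0.1],[0,0,0,0,0,0]]'
python3 drive.py '[[0,0,0,0,0,0.1],[0,0,0,0,0,0.1],[0,0,0,0,0,0.1],[0,0,0,0,0,0],[0,0,0,0,0,0]]'
python3 - <<'E'
from cell import robot, eyes, probe_bus, job
s=probe_bus.observe(); print(s['tool_pos'],s['tool_rot'],s['contact_force'],s['torque'],s['qpos'][5])
E
```

```text
time: 17.38
tool_pos: [0.5763, -0.009, 0.3001]
tool_rot: [3.136, 0.004, 1.874]
contact_force: [-2.0, -1.7, 14.0]
opening: 0.0198
grip_force: 40.0
time: 17.8
tool_pos: [0.5763, -0.0092, 0.3001]
tool_rot: [3.135, 0.002, 1.579]
contact_force: [-2.5, -2.4, 13.0]
opening: 0.0199
grip_force: 40.0
[ 0.57632099 -0.00917688  0.30008888] [3.13455435e+00 2.34941539e-03 1.57854411e+00] [-2.5364509  -2.40729996 13.02585681] [-0.59376647  0.51727553  0.0949575 ] -0.15566001622786566
```

```bash
python3 drive.py '[[0,0,0.0003,0,0,0.04],[0,0,0,0,0,0.04],[0,0,0,0,0,0.04],[0,0,0,0,0,0],[0,0,0,0,0,0]]'
python3 - <<'E'
from cell import robot, eyes, probe_bus, job
s=probe_bus.observe(); print(s['tool_pos'],s['tool_rot'],s['contact_force'],s['torque'],s['qpos'][5])
E
```

```text
time: 18.22
tool_pos: [0.5763, -0.0092, 0.3001]
tool_rot: [3.134, 0.002, 1.459]
contact_force: [-2.1, -2.5, 15.0]
opening: 0.0202
grip_force: 40.0
[ 0.57633312 -0.009208    0.30005485] [3.13401818e+00 1.58403269e-03 1.45885515e+00] [-2.07025877 -2.53037829 14.95780249] [-0.61375832  0.64133718  0.09624949] -0.03595622185617905
```

```bash
python3 drive.py '[[0,0,0,0,0,0.04],[0,0,0,0,0,0.04],[0,0,0,0,0,0],[0,0,0,0,0,0]]'
python3 - <<'E'
from cell import robot, eyes, probe_bus, job
s=probe_bus.observe(); print(s['tool_pos'],s['tool_rot'],s['contact_force'],s['torque'],s['qpos'][5])
E
```

```text
time: 18.55
tool_pos: [0.5763, -0.0092, 0.3001]
tool_rot: [3.134, 0.001, 1.379]
contact_force: [-3.3, -2.7, 16.3]
opening: 0.0197
grip_force: 40.0
[ 0.57630447 -0.00920427  0.30007273] [3.13399682e+00 9.90427723e-04 1.37887430e+00] [-3.34831413 -2.74447137 16.29375526] [-0.56241059  0.71084729  0.12385341] 0.044036051264157015
```

```bash
python3 drive.py '[[0,0,0,0,0,0.03],[0,0,0,0,0,0.03],[0,0,0,0,0,0],[0,0,0,0,0,0]]'
python3 - <<'E'
from cell import robot, eyes, probe_bus, job
s=probe_bus.observe(); print(s['tool_pos'],s['tool_rot'],s['contact_force'],s['torque'],s['qpos'][5])
E
```

```text
time: 18.88
tool_pos: [0.5761, -0.0092, 0.3001]
tool_rot: [3.135, 0.001, 1.319]
contact_force: [-3.0, -2.5, 18.3]
opening: 0.0199
grip_force: 40.0
[ 0.57614328 -0.00922744  0.30005136] [3.13457907e+00 8.17523099e-04 1.31906474e+00] [-2.9530764  -2.45646683 18.31233138] [-0.69334712  0.9109038   0.15065825] 0.10393339478684004
```

```bash
python3 drive.py '[[0,0,0,0,0,0],[0,0,0,0,0,0.03],[0,0,0,0,0,0.03],[0,0,0,0,0,0],[0,0,0,0,0,0]]' - 60
python3 - <<'E'
from h import *
from cell import robot, eyes, probe_bus, job
s=probe_bus.observe(); print(s['tool_pos'],s['tool_rot'],s['contact_force'],s['torque'],s['qpos'][5],s['opening'])
c=eyes.read_camera('wrist'); np.savez('pics/w8.npz',**c); cv2.imwrite('pics/w8.png',cv2.resize(c['image'][130:330,190:450],None,fx=3,fy=3)[...,::-1])
E
```

```text
time: 19.3
tool_pos: [0.576, -0.0093, 0.3]
tool_rot: [3.135, 0.001, 1.259]
contact_force: [-3.7, -3.0, 17.1]
opening: 0.0192
grip_force: 60.0
[ 0.57601374 -0.00925532  0.30002466] [3.13502956e+00 5.95481900e-04 1.25920281e+00] [-3.73559084 -3.0025163  17.05087904] [-0.72239621  1.04039885  0.22539034] 0.16380547027277315 0.019244671266534986
```

View pics/w8.png

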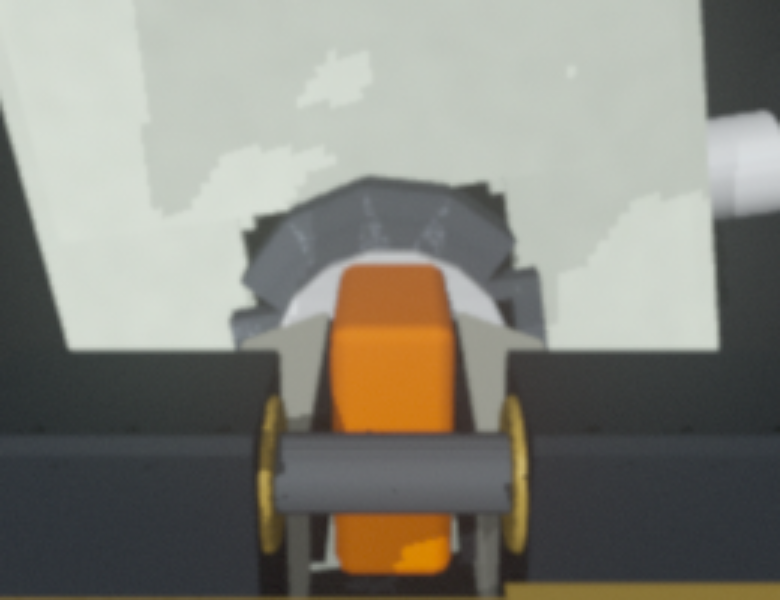

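The bar is aligned between the pads and the disc sits just above the collar. The torque is rising (0.22 N·m), so I'll take one more small turn to confirm the stop.

```bash
python3 drive.py '[[0,0,0,0,0,0.03],[0,0,0,0,0,0.02],[0,0,0,0,0,0],[0,0,0,0,0,0],[0,0,0,0,0,0]]'
python3 - <<'E'
from h import *
from cell import robot, eyes, probe_bus, job
s=probe_bus.observe(); print(s['tool_pos'],s['tool_rot'],s['contact_force'],s['torque'],s['qpos'][5],s['opening'])
c=eyes.read_camera('wrist'); d=dict(np.load('pics/w8.npz'))
for k in (d,c):
    h=hsv(k); m=(h[...,0]>3)&(h[...,0]<28)&(h[...,1]>150)&(h[...,2]>100); m[275:]=0;m[:,:280]=0;m[:,:]&=True; m[:,360:]=0
    print([cv2.minAreaRect(b) for b in blobs(m,200)])
E
```

```text
time: 19.77
tool_pos: [0.576, -0.0093, 0.3]
tool_rot: [3.135, 0.0, 1.21]
contact_force: [-3.8, -3.3, 17.8]
opening: 0.0197
grip_force: 60.0
[ 0.57602587 -0.0092906   0.30004168] [3.13491814e+00 4.70665118e-04 1.20966903e+00] [-3.84152565 -3.31183247 17.82459224] [-0.77826083  1.06543463  0.3069963 ] 0.2134498320782618 0.019667835949002437
[((320.5, 246.0), (54.0, 41.0), 90.0), ((298.5, 13.5), (27.0, 37.0), 90.0)]
[((320.5, 246.0), (54.0, 41.0), 90.0), ((291.5, 13.0), (26.0, 23.0), 90.0)]
```

The torque climbs linearly from about 1.63 rad of turn, which is where the rotor stop should be, and the lamp is pressed down with about 18 N. I'll hold, check it is steady, and confirm the filter.

```bash
python3 drive.py '[[0,0,0,0,0,0],[0,0,0,0,0,0],[0,0,0,0,0,0],[0,0,0,0,0,0],[0,0,0,0,0,0],[0,0,0,0,0,0],[0,0,0,0,0,0],[0,0,0,0,0,0]]'
python3 - <<'E'
from h import *
from cell import robot, eyes, probe_bus, job
s=probe_bus.observe(); print(s['torque'])
c=eyes.read_camera('scene'); cv2.imwrite('pics/s9.png',cv2.resize(c['image'][160:320,220:420],None,fx=4,fy=3.75)[...,::-1])
E
```

```text
time: 20.48
tool_pos: [0.576, -0.0093, 0.3001]
tool_rot: [3.135, 0.001, 1.21]
contact_force: [-4.4, -3.8, 16.3]
opening: 0.0201
grip_force: 60.0
[-0.77028849  1.10935964  0.34445375]
```

View pics/s9.png

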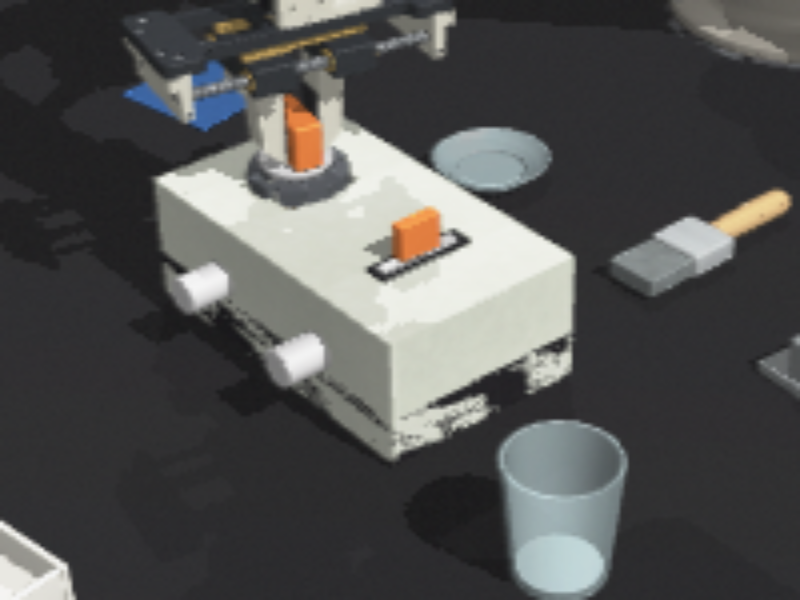

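The filter is fully down in its slot (420,240), the lamp is seated, turned and gripped in the collar (300,160), and the dish, brush and beaker look undisturbed. I'm handing in.

```bash
python3 -c "
from cell import robot, eyes, probe_bus, job
print(job.hand_in())"
```

```text
the job is handed in; nothing more can be done
None
```

I handed the job in at about 20 s: the filter is fully down in its slot and released, and the lamp is pressed to the bottom stop, turned clockwise until it would go no further, and still gripped at 60 N; the hand-in returned no verdict.

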